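# Gauge the depth of a glass-blowing mould

### The arm

A 7-joint arm with a two-finger parallel gripper is mounted at the origin on the work surface. World frame = base frame: x ahead of the robot, y to its left, z up, the work surface at z = 0. Lengths are in m, angles in rad, forces in N, time in s.
With the tool pointing down it reaches from about 0.4 to 0.85 m from the base axis. Payload 10.4 kg.
Tool frame: the origin (TCP) lies on the centre line of the jaws, within the pads' length; the fingertips stand 11 mm ahead of it and the grasp point (between the pads) lies 8 mm behind it (manip.finger_overhang is the distance from the TCP to the fingertips, in m); z points along the fingers, y is the line along which they close (so a half turn about z gives the same grasp; the last joint's range is limited). The gripper opens to 85 mm and grips with 20 to 120 N. Pads are 22 mm wide; open, the fingers measure 114 mm over their backs; the gripper's body (76 mm by 85 mm) begins 54 mm behind the grasp point. The pads swing forward as they close: fully open they stand 13 mm farther back than shut.
Start: joints at [-1.135, 0.332, -0.065, 1.46, 0.022, 1.35, -0.088], TCP at [0.277, 0.56, 0.221] pointing down, gripper open.
Joint ranges: [-2.6, 2.6], [-0.5, 2.12], [-1.47, 1.34], [0.16, 2.42], [-1.27, 4.41], [0.06, 2.06], [-2.6, 2.6]. Speed limits (rad/s): [2.22, 2.22, 2.79, 2.79, 3.14, 3.14, 3.14].

### API

Orientations are given as a unit quaternion [x, y, z, w].
In Python, from workcell import manip, imaging, workorder gives the robot as it stands.
- The arm moves only by the tool jog_arm, never from a script. Its argument "deltas" is a list of rows, each an object with "gripper": the opening, from 0 (shut) to 1 (fully open); "offset": the shift along the tool's x, y, z in m, a list of three; "rotation": the turn, a rotation vector about the tool's x, y, z in degrees, a list of three. In form: [{"gripper": gripper, "offset": [tx, ty, tz], "rotation": [ax, ay, az]}, ...]. A call has 1 to 20 rows; each row shifts and turns the commanded pose from where the row before left it, along the tool's axes as they then stand; what a row does not reach is not made up. A row lasts 1/10 s, in which the tool goes at most 50 mm and 8.59 degrees, less where a joint would pass 70% of its speed; a pose out of reach is approached as far as the arm can. A call with a gripper value outside its range is refused whole. The fingers move at their own pace and stop on an object; "newtons" is the grip in N (left out, the last holds). Time passes only in rows, so rows that do not move let the fingers close. It gives the time, the measured TCP pose, the force, the opening and the grip force at its end, in the units of the state.
- manip.get_obs(): the state, without advancing time (a new reading comes with each control period).
- imaging.camera(name): name is "scene" or "top"; returns the picture (384x512x3 uint8, blue, green, red); there is no depth.
- imaging.camera_model(name): a dict with "camera_matrix" (3x3 intrinsics, pixels), "world_to_cam" (4x4, takes a point from world to camera coordinates). Camera axes: x right, y up, looking along -z (the intrinsics and any distortion apply to the point x, -y, -z); pixel columns grow to the right and rows downward; lengths in m; the calibration is good to about 2 mm. A picture is of the moment at which its call begins. camera_model takes no time and is no camera call.
- workorder.hand_in(): hands the job in; it is judged then, once.
The state is a dict: "clock": time; "joint_pos": joint angles; "joint_velocities": joint speeds; "tau": joint torques, N m; "position": TCP position; "ee_rot": TCP orientation; "ft_force": force on the tool from outside, world axes, zero at the start; "torque": the same for the moment, N m; "grip_width": opening from 0.0 (shut) to 1.0 (fully open); "grasp_force": force on a finger pad.
Only numpy, scipy, OpenCV 4.12 (cv2) and the standard library are available. Lean on these libraries where they do the work, as an engineer would, in place of code of your own. Each camera call takes 0.05 s, during which the arm holds its last target. There are 200 camera calls.

### The job

Check how deep the round blow mould is: take the straight banded depth rod out of its wooden stand and lower it, without dropping it, into the bore of the round mould until it stands upright on the bottom, and let go of it. Then read how far the rod stands out by pushing the arm of the height gauge down until the top of the arm is level with the top of the rod, and leave it there.

Things in the scene. Friction and masses are not known exactly. Their poses are not given: they have to be found in the camera images.
- depth_rod: Straight bare aluminium rod, 26 mm across, 170 mm long, flat ends, dark rings, no head, under 0.35 kg. Origin: centre of its lower end; z up along it. Starts upright and loose in a hole (34 wide, 50 deep) of a fixed wooden stand 60 mm high, its top 180 mm above the bench. A hole 100 mm off has a bystander plunger with a 44 mm wooden ball on top (125 mm above the bench). The holes may be swapped.
- depth_rod_top (a point): Centre of the depth rod's top face, 170 mm from its lower end.
- round_mould: Round dark cast-iron mould fixed to the bench, 104 mm across, 100 mm high, with two side ears along its x axis (128 mm over them). Origin: centre of its underside; z up. Open upright bore in its top, 42 mm across, centred; its flat firm floor lies 55 to 85 mm below the rim, not known, so the rod stands out 85 to 115 mm. The square 100 mm mould near it is a bystander.
- gauge_pad (a point): Height gauge: fixed post 315 mm high with a dark arm that slides on it and stays where left (friction about 6 N). The arm points level, roughly to the robot, and ends in a round pad 36 mm across, 12 mm thick. This point: centre of the pad's top face, which is flush with the arm's top, 110 mm from the post; x axis to the post, z up. Starts 255 to 275 mm above the bench; goes down to 125 mm.
There are look-alikes about, which are no part of the job. What is shaped like the depth_rod but purple is not meant.

How it is judged:
By the outcome, as a careful person would: the job done as asked, in the order asked, and still so for the second after the job is handed in, with the robot touching nothing.
It also fails if it takes over 58 s, if anything falls off the work surface, if the arm or the gripper's body presses on something with over 40 N, if the wrist force passes 120 N, or if a joint passes its speed limit or range.

## Working session

There is one attempt and no reset: what is moved stays moved. The work goes in short steps, Python scripts to look and compute and a tool call to move; the robot and the scene stay as the last step left them, time stands still between calls to the robot, and variables do not carry over. Pictures are saved under pics/ and viewed, at most 10 in all, crops included, and the job is handed in when it is done.

Besides the shell and the picture viewer there is one more tool, called after "Emit:" as name(argument=value, ...), one argument or row to a line, values as JSON. jog_arm: Moves the arm, as the interface text tells. Its arguments: {"type":"object","properties":{"deltas":{"type":"array","items":{"type":"object","properties":{"gripper":{"type":"number"},"offset":{"type":"array","items":{"type":"number"}},"rotation":{"type":"array","items":{"type":"number"}}}}},"newtons":{"type":"number"}},"required":["deltas"]}

```bash
mkdir -p pics; ls; python3 - <<'E'
from workcell import manip, imaging
import cv2, numpy as np
print(manip.get_obs(), manip.finger_overhang)
for n in("scene","top"):
    im=imaging.camera(n); cv2.imwrite(f"pics/{n}0.png",im)
    m=imaging.camera_model(n); print(n,m)
E
```

```text
pics
{'clock': 0.0, 'joint_pos': array([-1.13458365,  0.33286259, -0.06468823,  1.46095588,  0.02160986,
        1.34992084, -0.08853048]), 'joint_velocities': array([ 0.00301298, -0.00180521, -0.00121348,  0.00011386,  0.00013876,
       -0.00040178,  0.00097946]), 'tau': array([ 9.93626327e-05, -6.25461459e+01,  4.93236165e-02, -3.91598725e+01,
        1.62258436e-02,  1.00973609e-02, -1.46420305e-06]), 'position': array([0.2766393 , 0.55999158, 0.21991477]), 'ee_rot': array([ 2.27408232e-01,  9.73799245e-01, -7.14687630e-04, -1.24491016e-04]), 'ft_force': array([-0.09353249, -0.99973079, -0.42018403]), 'torque': array([ 0.00399619,  0.01519869, -0.0533118 ]), 'grasp_force': 0.0, 'grip_width': 0.9964453303878271} 0.011
scene {'camera_matrix': array([[430.76217323,   0.        , 261.16424696],
       [  0.        , 430.76217323, 193.80559323],
       [  0.        ,   0.        ,   1.        ]]), 'world_to_cam': array([[-0.68775564,  0.72591454,  0.00634547,  0.33927172],
       [-0.56465347, -0.54042424,  0.6237853 ,  0.17931243],
       [ 0.45624407,  0.42542887,  0.78156998, -1.50252512],
       [ 0.        ,  0.        ,  0.        ,  1.        ]])}
top {'camera_matrix': array([[351.85051048,   0.        , 261.05777416],
       [  0.        , 351.85051048, 194.62183762],
       [  0.        ,   0.        ,   1.        ]]), 'world_to_cam': array([[-0.02081932, -0.99929488, -0.03124574,  0.02111346],
       [ 0.98060232, -0.02650233,  0.19420793, -0.53780821],
       [-0.19489907, -0.02659637,  0.98046264, -1.05060365],
       [ 0.        ,  0.        ,  0.        ,  1.        ]])}
```

View pics/scene0.png

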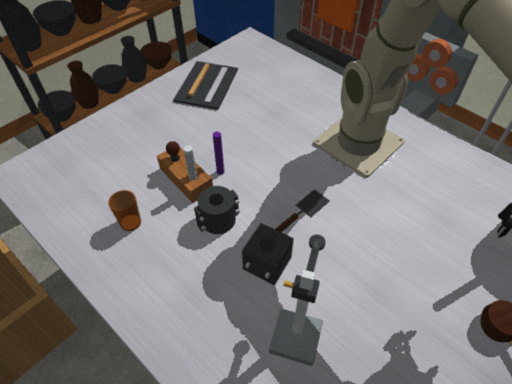

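View pics/top0.png

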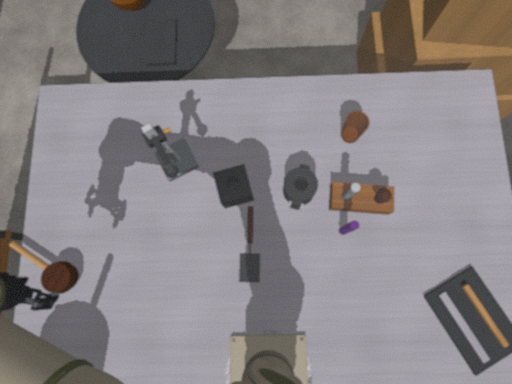

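The scene view shows the depth rod in the stand at about (190,162), with the purple look-alike at (218,152). The round mould is at (217,210), the square mould at (268,253), and the gauge at (300,290) with its pad near (317,242). In the top view the stand is at (362,198), the rod top at (355,187), the round mould at (301,184) and the gauge at (165,145).

Candidates for the rod:
- Pale banded rod, scene (189,150).
- Purple rod, scene (218,135), excluded by colour.
- Ball plunger, scene (173,148).
- White bar in the tray, scene (215,85).

I choose the pale banded rod in the stand and will check it in a close crop.

```bash
python3 - <<'E'
import cv2, numpy as np
s=cv2.imread("pics/scene0.png"); t=cv2.imread("pics/top0.png")
f=lambda im,x,y,w,h,k:cv2.resize(im[y:y+h,x:x+w],None,fx=k,fy=k,interpolation=cv2.INTER_CUBIC)
a=f(s,150,120,100,75,4);b=f(s,255,225,100,75,4)
c=f(t,320,160,100,75,4);d=f(t,125,110,100,75,4)
cv2.imwrite("pics/crop1.png",np.vstack([np.hstack([a,b]),np.hstack([c,d])]))
e=f(s,190,175,64,64,6);g=f(t,270,155,64,64,6)
cv2.imwrite("pics/crop2.png",np.hstack([e,g]))
E
```

```text
(no output)
```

View pics/crop1.png

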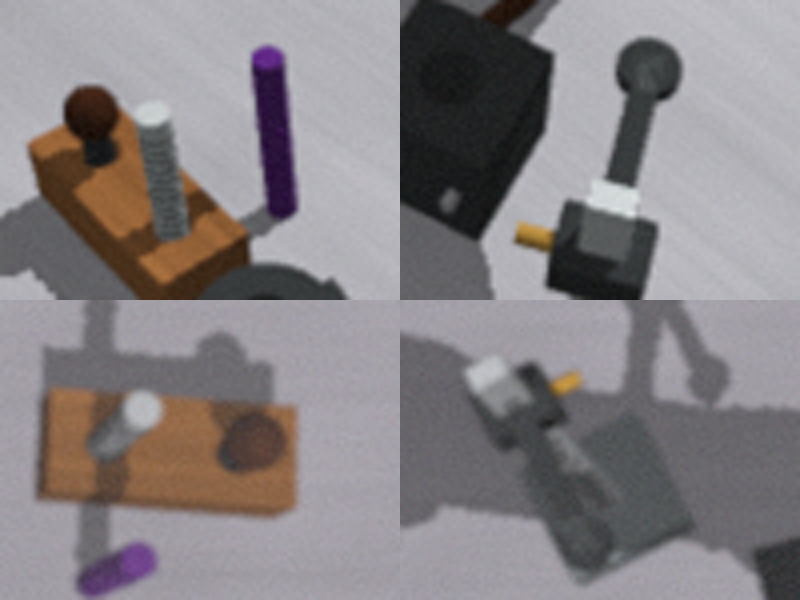

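View pics/crop2.png

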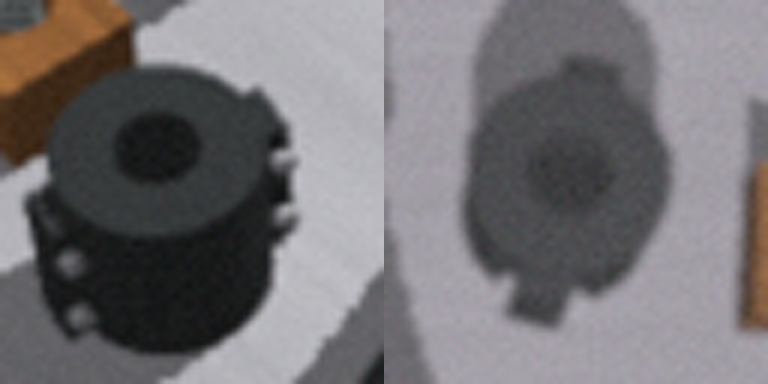

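The crop confirms the banded pale rod, with its top at scene (188,148) and top view (355,187). The purple rod and the ball plunger are clearly separate from it. The bore is at scene (216,199) and top view (301,183). The gauge pad is at scene (317,242) and top view (171,170).

```bash
cat > h.py <<'E'
from workcell import imaging
import numpy as np, cv2
M={n:imaging.camera_model(n) for n in("scene","top")}
def ray(n,p):
    K=M[n]["camera_matrix"];T=M[n]["world_to_cam"];R=T[:3,:3]
    d=np.linalg.inv(K)@[p[0],p[1],1]; d=np.array([d[0],-d[1],-d[2]])
    return -R.T@T[:3,3], R.T@d/np.linalg.norm(d)
def tri(ps,pt):
    (a,u),(b,v)=ray("scene",ps),ray("top",pt)
    s=np.linalg.lstsq(np.stack([u,-v],1),b-a,rcond=None)[0]
    p,q=a+s[0]*u,b+s[1]*v
    return (p+q)/2,np.linalg.norm(p-q)
def plane(n,p,z):
    o,d=ray(n,p); return o+d*(z-o[2])/d[2]
def proj(n,P):
    T=M[n]["world_to_cam"];c=T[:3,:3]@P+T[:3,3]
    q=M[n]["camera_matrix"]@[c[0],-c[1],-c[2]]; return q[:2]/q[2]
def blob(im,cx,cy,r,cond,k=4):
    """centroid of the blob nearest (cx,cy)"""
    m=cond(im.astype(int)).astype(np.uint8)
    w=np.zeros_like(m);cv2.circle(w,(int(cx),int(cy)),r,1,-1);m&=w
    n,l,st,c=cv2.connectedComponentsWithStats(m)
    i=1+np.argmax(st[1:,4]); return c[i],st[i]
E
python3 - <<'E'
from h import *
s=cv2.imread("pics/scene0.png"); t=cv2.imread("pics/top0.png")
np.set_printoptions(precision=4,suppress=True)
for nm,a,b,z in(("rod",(188.1,147.6),(355.1,187.1),.18),("bore",(215.9,199.1),(300.6,183.3),.1),("pad",(317,242.1),(170.9,169.6),.265),("ball",(172.6,148),(382.9,195),.103),("purple top",(216.9,134),(354.5,225),.17)):
    p,e=tri(a,b);print(nm,p,e,"planes",plane("scene",a,z)[:2],plane("top",b,z)[:2])
g=lambda i:i.sum(2)/3
for (n,im,x,y) in(("scene",s,216,199),("top",t,300,183)):
    G=cv2.GaussianBlur(im,(3,3),0).astype(int).sum(2)/3
    print(n,"bore row",G[y,x-14:x+15].astype(int),"col",G[y-14:y+15,x].astype(int))
for (n,im,x,y) in(("scene",s,188,148),("top",t,355,187)):
    c,st=blob(im,x,y,9,lambda i:(i.min(2)>165)); print(n,"rodtop",c,st)
# pad diameter check: projected pixel radius
for n in("scene","top"):
    print(n,"pad edge px",[proj(n,tri((317,242.1),(170.9,169.6))[0]+np.array(d)) for d in((.018,0,0),(-.018,0,0),(0,.018,0),(0,-.018,0))])
E
```

```text
rod [ 0.5276 -0.2556  0.1798] 0.0014230670277504422 planes [ 0.5279 -0.2562] [ 0.5271 -0.2549]
bore [ 0.5608 -0.113   0.0983] 0.00026930325721849166 planes [ 0.5617 -0.112 ] [ 0.5603 -0.1127]
pad [0.5684 0.2352 0.2623] 0.00164065995248164 planes [0.5694 0.2367] [0.5681 0.2338]
ball [ 0.5182 -0.3548  0.1017] 0.0019066500130908094 planes [ 0.5192 -0.3547] [ 0.5173 -0.3536]
purple top [ 0.424  -0.249   0.1666] 0.00011007676132255439 planes [ 0.4263 -0.2462] [ 0.4236 -0.2481]
scene bore row [56 57 57 57 57 55 48 38 29 24 24 25 25 25 24 24 24 25 26 27 32 42 54 58
 57 57 58 58 57] col [138  93  64  57  58  59  58  55  46  33  26  25  25  25  24  24  24  24
  25  28  38  51  56  57  56  56  56  57  53]
top bore row [75 76 77 77 76 76 75 70 64 62 60 59 61 61 60 61 62 60 58 59 62 66 72 77
 78 78 78 78 77] col [77 77 76 77 79 80 78 75 72 69 67 65 62 61 60 59 60 61 61 62 64 69 74 77
 78 78 78 78 78]
scene rodtop [189.0062 145.4437] [180 139  18  16 160]
top rodtop [355.2549 187.0784] [352 183   8   9  51]
scene pad edge px [array([311.3759, 247.2053]), array([321.7749, 237.0252]), array([323.1268, 246.9715]), array([310.2204, 237.2492])]
top pad edge px [array([170.8363, 163.0799]), array([170.4291, 176.5317]), array([163.7331, 169.9772]), array([177.5411, 169.5823])]
```

```bash
cat >> h.py <<'E'
from scipy.spatial.transform import Rotation as Ro
from workcell import manip
def go(P):
    o=manip.get_obs(); return Ro.from_quat(o["ee_rot"]).inv().apply(np.array(P)-o["position"])
E
python3 - <<'E'
from h import *
np.set_printoptions(precision=4,suppress=True)
print("rod foot at z=.06:",plane("scene",(192.8,178.8),.06))
for z in(.06,.18): print(z,proj("scene",np.array([.5275,-.2555,z])),proj("top",np.array([.5275,-.2555,z])))
print("post",plane("top",(147,128.5),.315), plane("scene",(307.5,274),.315))
print("via",go([.43,.15,.29]),"rod",go([.5275,-.2555,.27]))
print(Ro.from_quat(manip.get_obs()["ee_rot"]).as_matrix())
E
```

```text
rod foot at z=.06: [ 0.5379 -0.2457  0.06  ]
0.06 [193.2758 175.2679] [346.3127 195.3065]
0.18 [188.3654 147.6365] [355.2924 186.9372]
post [0.662  0.2824 0.315 ] [0.6669 0.2848 0.315 ]
via [-0.3191 -0.2998 -0.0696] rod [-0.5861 -0.6202 -0.0492]
[[-0.8966  0.4429 -0.0005]
 [ 0.4429  0.8966 -0.0012]
 [-0.0001 -0.0012 -1.    ]]
```

Emit:
jog_arm(
  deltas=[
    {"gripper": 1, "offset": [0, 0, -0.02], "rotation": [0, 0, 0]},
    {"gripper": 1, "offset": [-0.02, -0.02, -0.025], "rotation": [0, 0, 0]},
    {"gripper": 1, "offset": [-0.022, -0.02, -0.025], "rotation": [0, 0, 0]},
    {"gripper": 1, "offset": [-0.022, -0.02, 0], "rotation": [0, 0, 0]},
    {"gripper": 1, "offset": [-0.022, -0.02, 0], "rotation": [0, 0, 0]},
    {"gripper": 1, "offset": [-0.022, -0.02, 0], "rotation": [0, 0, 0]},
    {"gripper": 1, "offset": [-0.022, -0.02, 0], "rotation": [0, 0, 0]},
    {"gripper": 1, "offset": [-0.022, -0.02, 0], "rotation": [0, 0, 0]},
    {"gripper": 1, "offset": [-0.022, -0.02, 0], "rotation": [0, 0, 0]},
    {"gripper": 1, "offset": [-0.022, -0.02, 0], "rotation": [0, 0, 0]},
    {"gripper": 1, "offset": [-0.022, -0.02, 0], "rotation": [0, 0, 0]},
    {"gripper": 1, "offset": [-0.022, -0.02, 0], "rotation": [0, 0, 0]},
    {"gripper": 1, "offset": [-0.022, -0.02, 0], "rotation": [0, 0, 0]},
    {"gripper": 1, "offset": [-0.022, -0.02, 0], "rotation": [0, 0, 0]},
    {"gripper": 1, "offset": [-0.022, -0.02, 0], "rotation": [0, 0, 0]},
    {"gripper": 1, "offset": [-0.014, -0.02, 0], "rotation": [0, 0, 0]},
    {"gripper": 1, "offset": [0, 0, 0], "rotation": [0, 0, 0]},
  ],
)

```text
clock: 1.8
position: [0.4315, 0.1462, 0.2907]
ee_rot: [0.23, 0.973, -0.0, 0.0]
ft_force: [-1.0, 0.8, -0.4]
grip_width: 1.0
grasp_force: 0.0
```

```bash
python3 -c "
from h import *
o=manip.get_obs();print(o['joint_pos'],o['ee_rot']);print(go([.5275,-.2555,.27]))"
```

```text
[-0.71384811 -0.09182211  0.2685328   1.7819765   0.02481115  1.44831197
  0.65741322] [ 2.29902572e-01  9.73213637e-01 -1.49268880e-04  4.99016070e-05]
[-0.26558955 -0.31633498  0.02082486]
```

Emit:
jog_arm(
  deltas=[
    {"gripper": 1, "offset": [-0.018, -0.021, 0], "rotation": [0, 0, 0]},
    {"gripper": 1, "offset": [-0.018, -0.021, 0], "rotation": [0, 0, 0]},
    {"gripper": 1, "offset": [-0.018, -0.021, 0], "rotation": [0, 0, 0]},
    {"gripper": 1, "offset": [-0.018, -0.021, 0], "rotation": [0, 0, 0]},
    {"gripper": 1, "offset": [-0.018, -0.021, 0], "rotation": [0, 0, 0]},
    {"gripper": 1, "offset": [-0.018, -0.021, 0], "rotation": [0, 0, 0]},
    {"gripper": 1, "offset": [-0.018, -0.021, 0], "rotation": [0, 0, 0]},
    {"gripper": 1, "offset": [-0.018, -0.021, 0], "rotation": [0, 0, 0]},
    {"gripper": 1, "offset": [-0.018, -0.021, 0], "rotation": [0, 0, 0]},
    {"gripper": 1, "offset": [-0.018, -0.021, 0], "rotation": [0, 0, 0]},
    {"gripper": 1, "offset": [-0.018, -0.021, 0], "rotation": [0, 0, 0]},
    {"gripper": 1, "offset": [-0.018, -0.021, 0], "rotation": [0, 0, 0]},
    {"gripper": 1, "offset": [-0.018, -0.021, 0], "rotation": [0, 0, 0]},
    {"gripper": 1, "offset": [-0.018, -0.021, 0], "rotation": [0, 0, 0]},
    {"gripper": 1, "offset": [-0.014, -0.022, 0], "rotation": [0, 0, 0]},
    {"gripper": 1, "offset": [0, 0, 0], "rotation": [0, 0, 0]},
    {"gripper": 1, "offset": [0, 0, 0], "rotation": [0, 0, 0]},
  ],
)

```text
clock: 3.5
position: [0.5295, -0.2511, 0.2901]
ee_rot: [0.228, 0.974, 0.0, -0.001]
ft_force: [-0.2, 0.1, -0.1]
grip_width: 1.002
grasp_force: 0.0
```

```bash
python3 -c "
from h import *
o=manip.get_obs();print(o['joint_pos'],o['ee_rot'],o['ft_force']);print(go([.5275,-.2555,.142]))"
```

```text
[-0.23188108  0.2523161   0.73264455  1.49069232 -0.16849979  1.46407204
  1.61462665] [ 2.27613537e-01  9.73751414e-01  1.59944652e-05 -5.11681152e-04] [-0.15048511  0.06125514 -0.07005128]
[-0.00031895 -0.00480699  0.14812061]
```

Emit:
jog_arm(
  deltas=[
    {"gripper": 1, "offset": [0, -0.005, 0.01], "rotation": [0, 0, 0]},
    {"gripper": 1, "offset": [0, 0, 0.02], "rotation": [0, 0, 0]},
    {"gripper": 1, "offset": [0, 0, 0.025], "rotation": [0, 0, 0]},
    {"gripper": 1, "offset": [0, 0, 0.025], "rotation": [0, 0, 0]},
    {"gripper": 1, "offset": [0, 0, 0.02], "rotation": [0, 0, 0]},
    {"gripper": 1, "offset": [0, 0, 0.02], "rotation": [0, 0, 0]},
    {"gripper": 1, "offset": [0, 0, 0.018], "rotation": [0, 0, 0]},
    {"gripper": 1, "offset": [0, 0, 0.01], "rotation": [0, 0, 0]},
    {"gripper": 1, "offset": [0, 0, 0], "rotation": [0, 0, 0]},
    {"gripper": 1, "offset": [0, 0, 0], "rotation": [0, 0, 0]},
  ],
)

```text
clock: 4.5
position: [0.5274, -0.2557, 0.1432]
ee_rot: [0.227, 0.974, 0.0, 0.0]
ft_force: [0.2, 0.1, 0.6]
grip_width: 1.001
grasp_force: 0.0
```

```bash
python3 -c "
from h import *
o=manip.get_obs();print(o['position'],o['ft_force']);print(go([.5275,-.2555,.142]))
for n in('scene','top'): cv2.imwrite('pics/'+n+'1.png',imaging.camera(n))
a=cv2.imread('pics/scene1.png')[110:210,140:270];b=cv2.imread('pics/top1.png')[140:240,310:430]
cv2.imwrite('pics/c3.png',cv2.resize(np.hstack([a,b]),None,fx=3,fy=3,interpolation=2))"
```

```text
[ 0.52740274 -0.25568415  0.14315691] [0.23112274 0.1060005  0.58266144]
[-5.22681257e-06  2.07825436e-04  1.15697837e-03]
```

View pics/c3.png

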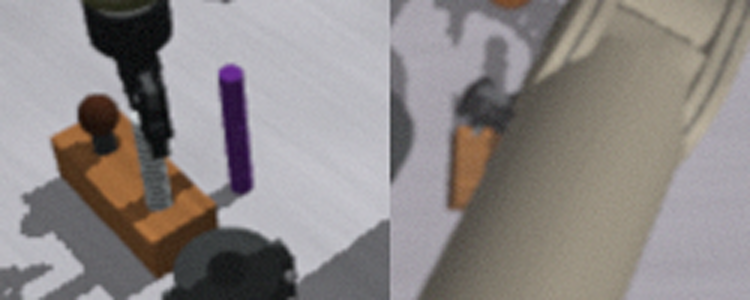

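The crop shows the open jaws straddling the banded rod at about scene (190,160), clear of the purple rod and the ball. I'm closing now.

Emit:
jog_arm(
  deltas=[
    {"gripper": 0, "offset": [0, 0, 0]},
    {"gripper": 0, "offset": [0, 0, 0]},
    {"gripper": 0, "offset": [0, 0, 0]},
    {"gripper": 0, "offset": [0, 0, 0]},
    {"gripper": 0, "offset": [0, 0, 0]},
    {"gripper": 0, "offset": [0, 0, 0]},
    {"gripper": 0, "offset": [0, 0, 0]},
    {"gripper": 0, "offset": [0, 0, 0]},
    {"gripper": 0, "offset": [0, 0, 0]},
    {"gripper": 0, "offset": [0, 0, 0]},
  ],
  newtons=50,
)

```text
schema error: expected keys gripper, offset, rotation
```

Emit:
jog_arm(
  deltas=[
    {"gripper": 0, "offset": [0, 0, 0], "rotation": [0, 0, 0]},
    {"gripper": 0, "offset": [0, 0, 0], "rotation": [0, 0, 0]},
    {"gripper": 0, "offset": [0, 0, 0], "rotation": [0, 0, 0]},
    {"gripper": 0, "offset": [0, 0, 0], "rotation": [0, 0, 0]},
    {"gripper": 0, "offset": [0, 0, 0], "rotation": [0, 0, 0]},
    {"gripper": 0, "offset": [0, 0, 0], "rotation": [0, 0, 0]},
    {"gripper": 0, "offset": [0, 0, 0], "rotation": [0, 0, 0]},
    {"gripper": 0, "offset": [0, 0, 0], "rotation": [0, 0, 0]},
    {"gripper": 0, "offset": [0, 0, 0], "rotation": [0, 0, 0]},
    {"gripper": 0, "offset": [0, 0, 0], "rotation": [0, 0, 0]},
  ],
  newtons=50,
)

```text
clock: 5.6
position: [0.5274, -0.256, 0.143]
ee_rot: [0.227, 0.974, 0.0, 0.0]
ft_force: [-0.9, -0.2, 4.4]
grip_width: 0.283
grasp_force: 49.4
```

Emit:
jog_arm(
  deltas=[
    {"gripper": 0, "offset": [0, 0, -0.005], "rotation": [0, 0, 0]},
    {"gripper": 0, "offset": [0, 0, -0.01], "rotation": [0, 0, 0]},
    {"gripper": 0, "offset": [0, 0, -0.015], "rotation": [0, 0, 0]},
    {"gripper": 0, "offset": [0, 0, -0.015], "rotation": [0, 0, 0]},
    {"gripper": 0, "offset": [0, 0, -0.015], "rotation": [0, 0, 0]},
    {"gripper": 0, "offset": [0, 0, -0.015], "rotation": [0, 0, 0]},
    {"gripper": 0, "offset": [0, 0, -0.015], "rotation": [0, 0, 0]},
    {"gripper": 0, "offset": [0, 0, -0.015], "rotation": [0, 0, 0]},
    {"gripper": 0, "offset": [0, 0, -0.015], "rotation": [0, 0, 0]},
    {"gripper": 0, "offset": [0, 0, -0.015], "rotation": [0, 0, 0]},
    {"gripper": 0, "offset": [0, 0, -0.005], "rotation": [0, 0, 0]},
    {"gripper": 0, "offset": [0, 0, 0], "rotation": [0, 0, 0]},
    {"gripper": 0, "offset": [0, 0, 0], "rotation": [0, 0, 0]},
  ],
)

```text
clock: 6.9
position: [0.527, -0.2558, 0.2821]
ee_rot: [0.227, 0.974, 0.0, -0.0]
ft_force: [0.1, -0.4, -1.0]
grip_width: 0.288
grasp_force: 49.2
```

```bash
python3 -c "
from h import *
o=manip.get_obs();print(o['position'],o['ft_force'],o['joint_pos']);print(go([.5607,-.1127,.285]))
for n in('scene','top'): cv2.imwrite('pics/'+n+'2.png',imaging.camera(n))
a=cv2.imread('pics/scene2.png')[80:240,130:290];cv2.imwrite('pics/c4.png',cv2.resize(a,None,fx=3.7,fy=3.7,interpolation=2))"
```

```text
[ 0.52699231 -0.2557525   0.28208413] [ 0.08938691 -0.394279   -1.03361268] [-0.22606439  0.25480912  0.73545625  1.5055727  -0.1711667   1.44790565
  1.62648315]
[ 0.03312619  0.14318874 -0.00289252]
```

View pics/c4.png

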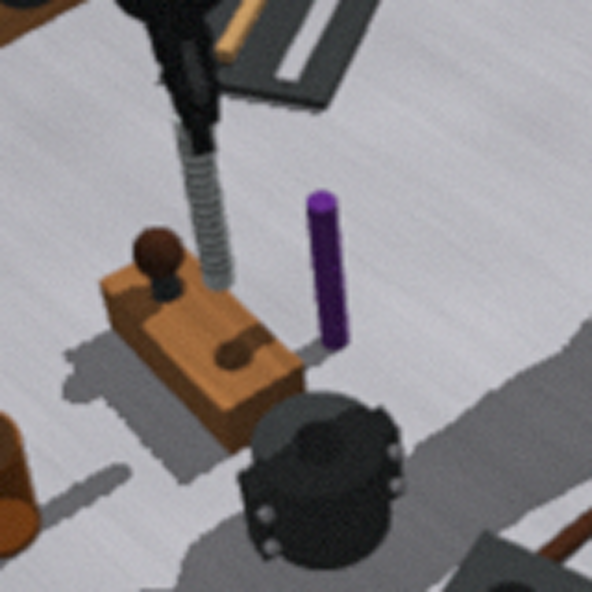

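The rod is lifted clear and looks near upright, with its lower end at about scene (188,156). I'm moving over the bore.

Emit:
jog_arm(
  deltas=[
    {"gripper": 0, "offset": [0.002, 0.007, 0], "rotation": [0, 0, 0]},
    {"gripper": 0, "offset": [0.004, 0.016, 0], "rotation": [0, 0, 0]},
    {"gripper": 0, "offset": [0.004, 0.02, 0], "rotation": [0, 0, 0]},
    {"gripper": 0, "offset": [0.005, 0.02, 0], "rotation": [0, 0, 0]},
    {"gripper": 0, "offset": [0.005, 0.02, 0], "rotation": [0, 0, 0]},
    {"gripper": 0, "offset": [0.005, 0.02, 0], "rotation": [0, 0, 0]},
    {"gripper": 0, "offset": [0.004, 0.02, 0], "rotation": [0, 0, 0]},
    {"gripper": 0, "offset": [0.003, 0.014, 0], "rotation": [0, 0, 0]},
    {"gripper": 0, "offset": [0.001, 0.006, 0], "rotation": [0, 0, 0]},
    {"gripper": 0, "offset": [0, 0, 0], "rotation": [0, 0, 0]},
    {"gripper": 0, "offset": [0, 0, 0], "rotation": [0, 0, 0]},
  ],
)

```text
clock: 8.1
position: [0.5607, -0.1141, 0.2827]
ee_rot: [0.228, 0.974, -0.0, 0.0]
ft_force: [-1.3, 0.4, -2.6]
grip_width: 0.288
grasp_force: 49.3
```

```bash
python3 -c "
from h import *
np.set_printoptions(precision=4,suppress=True)
print('lifted: foot exp',proj('scene',np.array([.527,-.2557,.149])),'at z.27',proj('scene',np.array([.527,-.2557,.27])))
o=manip.get_obs();p=o['position'];print(p,o['ft_force'],go([.5607,-.1127,.285]))
for n in('scene','top'): cv2.imwrite('pics/'+n+'3.png',imaging.camera(n))
print('foot exp',proj('scene',p+[0,0,-.133]),'z-.03',proj('scene',p+[0,0,-.03]))
s=cv2.imread('pics/scene3.png')
x,y=proj('scene',p+[0,0,-.08]).astype(int)
cv2.imwrite('pics/c5.png',cv2.resize(s[y-50:y+70,x-60:x+60],None,fx=5,fy=5,interpolation=2));print('crop org',x-60,y-50)"
```

```text
lifted: foot exp [189.7903 155.0461] at z.27 [184.2559 123.8535]
[ 0.5607 -0.1141  0.2827] [-1.3422  0.3911 -2.6254] [ 0.0006  0.0013 -0.0023]
foot exp [214.2862 187.2983] z-.03 [211.1051 161.6103]
crop org 152 124
```

View pics/c5.png

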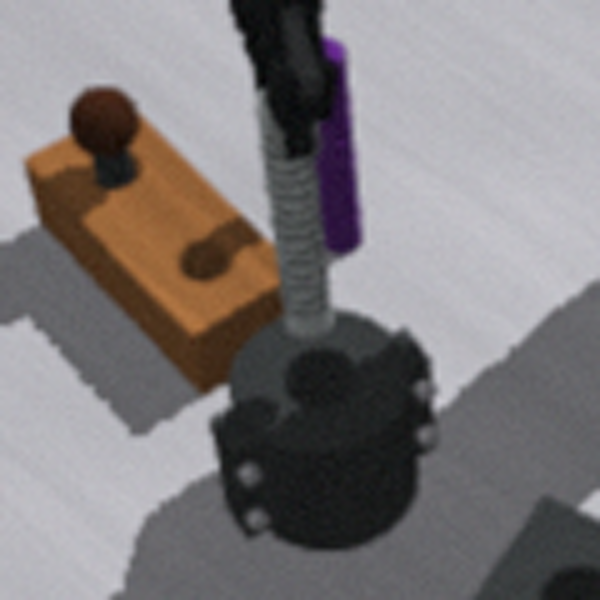

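The rod foot is at about (214,188), against an expected (214,187), so the rod is upright over the bore. I'm lowering it.

Emit:
jog_arm(
  deltas=[
    {"gripper": 0, "offset": [0, 0.001, 0.006], "rotation": [0, 0, 0]},
    {"gripper": 0, "offset": [0, 0, 0.01], "rotation": [0, 0, 0]},
    {"gripper": 0, "offset": [0, 0, 0.012], "rotation": [0, 0, 0]},
    {"gripper": 0, "offset": [0, 0, 0.01], "rotation": [0, 0, 0]},
    {"gripper": 0, "offset": [0, 0, 0.008], "rotation": [0, 0, 0]},
    {"gripper": 0, "offset": [0, 0, 0.008], "rotation": [0, 0, 0]},
    {"gripper": 0, "offset": [0, 0, 0.008], "rotation": [0, 0, 0]},
    {"gripper": 0, "offset": [0, 0, 0.008], "rotation": [0, 0, 0]},
    {"gripper": 0, "offset": [0, 0, 0.008], "rotation": [0, 0, 0]},
    {"gripper": 0, "offset": [0, 0, 0.008], "rotation": [0, 0, 0]},
    {"gripper": 0, "offset": [0, 0, 0.006], "rotation": [0, 0, 0]},
    {"gripper": 0, "offset": [0, 0, 0.004], "rotation": [0, 0, 0]},
    {"gripper": 0, "offset": [0, 0, 0], "rotation": [0, 0, 0]},
    {"gripper": 0, "offset": [0, 0, 0], "rotation": [0, 0, 0]},
  ],
  newtons=35,
)

```text
clock: 9.6
position: [0.5615, -0.1122, 0.1869]
ee_rot: [0.227, 0.974, 0.0, 0.0]
ft_force: [0.1, -0.1, -1.0]
grip_width: 0.283
grasp_force: 49.2
```

Emit:
jog_arm(
  deltas=[
    {"gripper": 0, "offset": [0, 0, 0.003], "rotation": [0, 0, 0]},
    {"gripper": 0, "offset": [0, 0, 0.003], "rotation": [0, 0, 0]},
    {"gripper": 0, "offset": [0, 0, 0.003], "rotation": [0, 0, 0]},
    {"gripper": 0, "offset": [0, 0, 0.002], "rotation": [0, 0, 0]},
    {"gripper": 0, "offset": [0, 0, 0.002], "rotation": [0, 0, 0]},
    {"gripper": 0, "offset": [0, 0, 0], "rotation": [0, 0, 0]},
  ],
)

```text
clock: 10.2
position: [0.5621, -0.1124, 0.1748]
ee_rot: [0.227, 0.974, 0.0, 0.001]
ft_force: [-1.1, 0.9, 5.2]
grip_width: 0.287
grasp_force: 50.1
```

Emit:
jog_arm(
  deltas=[
    {"gripper": 0, "offset": [0, 0, 0], "rotation": [0, 0, 0]},
    {"gripper": 0, "offset": [0, 0, 0], "rotation": [0, 0, 0]},
    {"gripper": 0, "offset": [0, 0, 0], "rotation": [0, 0, 0]},
  ],
)

```text
clock: 10.5
position: [0.562, -0.1124, 0.1748]
ee_rot: [0.227, 0.974, 0.0, 0.001]
ft_force: [-1.3, 1.1, 5.8]
grip_width: 0.284
grasp_force: 50.1
```

Emit:
jog_arm(
  deltas=[
    {"gripper": 0, "offset": [0, 0, 0.001], "rotation": [0, 0, 0]},
    {"gripper": 0, "offset": [0, 0, 0], "rotation": [0, 0, 0]},
    {"gripper": 0, "offset": [0, 0, 0], "rotation": [0, 0, 0]},
  ],
)

```text
clock: 10.8
position: [0.5626, -0.1126, 0.1747]
ee_rot: [0.228, 0.974, 0.0, 0.002]
ft_force: [-2.2, -0.1, 12.0]
grip_width: 0.288
grasp_force: 50.7
```

Emit:
jog_arm(
  deltas=[
    {"gripper": 0, "offset": [0, 0, -0.0015], "rotation": [0, 0, 0]},
    {"gripper": 0, "offset": [0, 0, 0], "rotation": [0, 0, 0]},
    {"gripper": 0.35, "offset": [0, 0, 0], "rotation": [0, 0, 0]},
    {"gripper": 0.4, "offset": [0, 0, 0], "rotation": [0, 0, 0]},
    {"gripper": 0.5, "offset": [0, 0, 0], "rotation": [0, 0, 0]},
    {"gripper": 0.7, "offset": [0, 0, 0], "rotation": [0, 0, 0]},
    {"gripper": 0.9, "offset": [0, 0, 0], "rotation": [0, 0, 0]},
    {"gripper": 1, "offset": [0, 0, 0], "rotation": [0, 0, 0]},
    {"gripper": 1, "offset": [0, 0, 0], "rotation": [0, 0, 0]},
    {"gripper": 1, "offset": [0, 0, 0], "rotation": [0, 0, 0]},
    {"gripper": 1, "offset": [0, 0, 0], "rotation": [0, 0, 0]},
    {"gripper": 1, "offset": [0, 0, 0], "rotation": [0, 0, 0]},
  ],
)

```text
clock: 12.0
position: [0.5614, -0.1122, 0.1742]
ee_rot: [0.227, 0.974, 0.0, 0.0]
ft_force: [0.5, 0.4, 0.1]
grip_width: 1.003
grasp_force: 0.0
```

Emit:
jog_arm(
  deltas=[
    {"gripper": 1, "offset": [0, 0, -0.005], "rotation": [0, 0, 0]},
    {"gripper": 1, "offset": [0, 0, -0.01], "rotation": [0, 0, 0]},
    {"gripper": 1, "offset": [0, 0, -0.015], "rotation": [0, 0, 0]},
    {"gripper": 1, "offset": [0, 0, -0.02], "rotation": [0, 0, 0]},
    {"gripper": 1, "offset": [0, 0, -0.02], "rotation": [0, 0, 0]},
    {"gripper": 1, "offset": [0, 0, -0.015], "rotation": [0, 0, 0]},
    {"gripper": 0, "offset": [0, 0, 0], "rotation": [0, 0, 0]},
    {"gripper": 0, "offset": [0, 0, 0], "rotation": [0, 0, 0]},
    {"gripper": 0, "offset": [0, 0, 0], "rotation": [0, 0, 0]},
    {"gripper": 0, "offset": [0, 0, 0], "rotation": [0, 0, 0]},
    {"gripper": 0, "offset": [0, 0, 0], "rotation": [0, 0, 0]},
    {"gripper": 0, "offset": [0, 0, 0], "rotation": [0, 0, 0]},
    {"gripper": 0, "offset": [0, 0, 0], "rotation": [0, 0, 0]},
    {"gripper": 0, "offset": [0, 0, 0], "rotation": [0, 0, 0]},
    {"gripper": 0, "offset": [0, 0, 0], "rotation": [0, 0, 0]},
  ],
)

```text
clock: 13.5
position: [0.5613, -0.1122, 0.2592]
ee_rot: [0.227, 0.974, 0.0, -0.0]
ft_force: [0.7, 0.3, -0.1]
grip_width: -0.0
grasp_force: 0.0
```

```bash
python3 -c "
from h import *
np.set_printoptions(precision=4,suppress=True)
o=manip.get_obs();p=o['position'];print(p,o['ft_force'])
for n in('scene','top'): cv2.imwrite('pics/'+n+'4.png',imaging.camera(n))
for z in(.1,.212): print(z,proj('scene',np.array([.5612,-.1123,z])))
s=cv2.imread('pics/scene4.png')
x,y=155,110
cv2.imwrite('pics/c6.png',cv2.resize(s[y:y+120,x:x+120],None,fx=5,fy=5,interpolation=2))"
```

```text
[ 0.5613 -0.1122  0.2592] [ 0.7157  0.2519 -0.143 ]
0.1 [215.9725 198.9428]
0.212 [212.7385 172.6748]
```

View pics/c6.png

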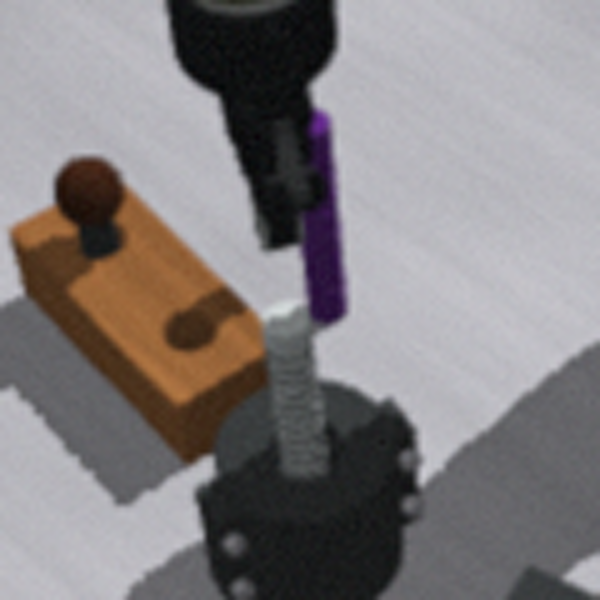

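The rod stands upright and alone in the bore, with its top at about (212.7,173.5). That matches a height near 0.21 m. I'm touching its top gently with shut fingertips so the gauge can be set by the same contact.

Emit:
jog_arm(
  deltas=[
    {"gripper": 0, "offset": [0, 0, 0.008], "rotation": [0, 0, 0]},
    {"gripper": 0, "offset": [0, 0, 0.01], "rotation": [0, 0, 0]},
    {"gripper": 0, "offset": [0, 0, 0.008], "rotation": [0, 0, 0]},
    {"gripper": 0, "offset": [0, 0, 0.005], "rotation": [0, 0, 0]},
    {"gripper": 0, "offset": [0, 0, 0.002], "rotation": [0, 0, 0]},
    {"gripper": 0, "offset": [0, 0, 0.001], "rotation": [0, 0, 0]},
    {"gripper": 0, "offset": [0, 0, 0], "rotation": [0, 0, 0]},
    {"gripper": 0, "offset": [0, 0, 0], "rotation": [0, 0, 0]},
  ],
)

```text
clock: 14.4
position: [0.5615, -0.1122, 0.2255]
ee_rot: [0.227, 0.974, 0.0, 0.0]
ft_force: [-0.0, -0.5, -0.3]
grip_width: 0.0
grasp_force: 0.0
```

Emit:
jog_arm(
  deltas=[
    {"gripper": 0, "offset": [0, 0, 0.001], "rotation": [0, 0, 0]},
    {"gripper": 0, "offset": [0, 0, 0.001], "rotation": [0, 0, 0]},
    {"gripper": 0, "offset": [0, 0, 0], "rotation": [0, 0, 0]},
    {"gripper": 0, "offset": [0, 0, 0], "rotation": [0, 0, 0]},
  ],
)

```text
clock: 14.8
position: [0.5614, -0.1122, 0.2232]
ee_rot: [0.227, 0.974, 0.0, 0.0]
ft_force: [0.8, -0.4, 0.2]
grip_width: -0.001
grasp_force: 0.0
```

Emit:
jog_arm(
  deltas=[
    {"gripper": 0, "offset": [0, 0, 0.001], "rotation": [0, 0, 0]},
    {"gripper": 0, "offset": [0, 0, 0], "rotation": [0, 0, 0]},
    {"gripper": 0, "offset": [0, 0, 0], "rotation": [0, 0, 0]},
  ],
)

```text
clock: 15.1
position: [0.5614, -0.1122, 0.2222]
ee_rot: [0.227, 0.974, 0.0, -0.0]
ft_force: [-0.8, 0.4, -0.3]
grip_width: 0.003
grasp_force: 0.0
```

Emit:
jog_arm(
  deltas=[
    {"gripper": 0, "offset": [0, 0, 0.0005], "rotation": [0, 0, 0]},
    {"gripper": 0, "offset": [0, 0, 0], "rotation": [0, 0, 0]},
    {"gripper": 0, "offset": [0, 0, 0], "rotation": [0, 0, 0]},
  ],
)

```text
clock: 15.4
position: [0.5613, -0.1122, 0.2217]
ee_rot: [0.227, 0.974, 0.0, -0.0]
ft_force: [-0.4, 0.2, 1.0]
grip_width: -0.002
grasp_force: 0.0
```

Emit:
jog_arm(
  deltas=[
    {"gripper": 0, "offset": [0, 0, 0.0005], "rotation": [0, 0, 0]},
    {"gripper": 0, "offset": [0, 0, 0], "rotation": [0, 0, 0]},
    {"gripper": 0, "offset": [0, 0, 0], "rotation": [0, 0, 0]},
  ],
)

```text
clock: 15.7
position: [0.5613, -0.1122, 0.2211]
ee_rot: [0.227, 0.974, 0.0, -0.0]
ft_force: [0.2, 0.3, -0.2]
grip_width: -0.0
grasp_force: 0.0
```

```bash
python3 -c "
from h import *
print(manip.get_obs()['position'],manip.get_obs()['ft_force'])"
```

```text
[ 0.56133351 -0.11216959  0.22114727] [ 0.24070466  0.2821617  -0.15547777]
```

Emit:
jog_arm(
  deltas=[
    {"gripper": 0, "offset": [0, 0, 0.001], "rotation": [0, 0, 0]},
    {"gripper": 0, "offset": [0, 0, 0], "rotation": [0, 0, 0]},
    {"gripper": 0, "offset": [0, 0, 0], "rotation": [0, 0, 0]},
  ],
)

```text
clock: 16.0
position: [0.5613, -0.1122, 0.2201]
ee_rot: [0.227, 0.974, 0.0, -0.0]
ft_force: [0.6, 0.7, -0.1]
grip_width: -0.001
grasp_force: 0.0
```

Emit:
jog_arm(
  deltas=[
    {"gripper": 0, "offset": [0, 0, 0.001], "rotation": [0, 0, 0]},
    {"gripper": 0, "offset": [0, 0, 0], "rotation": [0, 0, 0]},
    {"gripper": 0, "offset": [0, 0, 0], "rotation": [0, 0, 0]},
  ],
)

```text
clock: 16.3
position: [0.5613, -0.1122, 0.2192]
ee_rot: [0.227, 0.974, 0.0, -0.0]
ft_force: [0.2, 0.1, 0.4]
grip_width: -0.004
grasp_force: 0.0
```

Emit:
jog_arm(
  deltas=[
    {"gripper": 0, "offset": [0, 0, 0.001], "rotation": [0, 0, 0]},
    {"gripper": 0, "offset": [0, 0, 0], "rotation": [0, 0, 0]},
    {"gripper": 0, "offset": [0, 0, 0], "rotation": [0, 0, 0]},
  ],
)

```text
clock: 16.6
position: [0.5613, -0.1121, 0.2181]
ee_rot: [0.227, 0.974, 0.0, -0.0]
ft_force: [-0.6, 0.3, -1.3]
grip_width: 0.003
grasp_force: 0.0
```

Emit:
jog_arm(
  deltas=[
    {"gripper": 0, "offset": [0, 0, 0.001], "rotation": [0, 0, 0]},
    {"gripper": 0, "offset": [0, 0, 0], "rotation": [0, 0, 0]},
    {"gripper": 0, "offset": [0, 0, 0], "rotation": [0, 0, 0]},
  ],
)

```text
clock: 16.9
position: [0.5613, -0.1122, 0.2172]
ee_rot: [0.227, 0.974, 0.0, -0.0]
ft_force: [0.6, 0.3, 0.4]
grip_width: 0.001
grasp_force: 0.0
```

```bash
python3 -c "
from h import *
np.set_printoptions(precision=1,suppress=True)
for n in('scene','top'): cv2.imwrite('pics/'+n+'5.png',imaging.camera(n))
p=manip.get_obs()['position']
s=cv2.imread('pics/scene5.png');t=cv2.imread('pics/top5.png')
print('tip exp',proj('scene',p+[0,0,-.011]),'top',proj('top',p+[0,0,-.011]))
a=cv2.resize(s[145:215,185:245],(480,560),interpolation=2)
b=cv2.resize(cv2.imread('pics/scene4.png')[155:190,195:230],(280,280),interpolation=2)
c=cv2.resize(t[150:215,270:335],(280,280),interpolation=2)
cv2.imwrite('pics/c7.png',np.hstack([a,np.vstack([b,c])]))
G=cv2.imread('pics/scene4.png').astype(int).sum(2)//3
for y in range(164,184): print(y,G[y,203:224])
"
```

```text
tip exp [212.9 174.2] top [303.5 174.1]
164 [181 177 181 178 176 176 180 180 182 182 181 184 154  58  36  42  40  39
  41  51 108]
165 [176 179 181 181 182 176 177 179 180 182 180 179 155  75  39  43  37  45
  35  47  96]
166 [181 177 175 180 177 178 179 177 180 180 180 184 162  91  46  38  44  39
  40  42  86]
167 [182 180 177 178 177 180 183 180 180 178 180 182 164  95  45  37  39  41
  45  49  91]
168 [181 182 180 179 178 183 180 178 181 180 180 180 164 101  46  36  40  46
  48  48  88]
169 [151 183 186 182 179 178 180 179 181 186 185 183 171 119  53  37  40  39
  36  43  77]
170 [ 99 153 182 183 182 180 183 193 199 204 203 198 176 129  51  38  42  39
  39  39  67]
171 [ 66 108 164 185 186 192 203 207 210 213 196 156 140 104  49  40  38  41
  37  44  65]
172 [ 65  97 124 164 192 203 207 210 209 194 152 122 121 101  51  41  36  43
  37  40  69]
173 [ 90  94 103 136 180 189 163 159 158 146 123 119 118 104  65  44  41  36
  40  55 111]
174 [ 96  96  97 114 140 149 122 123 120 119 118 122 124 109  83  73  65  57
  86 126 169]
175 [ 98  96  96  99 118 124 117 119 122 119 120 123 118 101  93  96 100 123
 159 176 185]
176 [105  96  96  98 107 116 121 120 123 121 116 111 103  93  95 131 163 174
 184 188 190]
177 [109 105  95  96 101 106 102 104 106 109  99  96  90  87 125 168 184 188
 186 186 183]
178 [111 107 101 101 101 104 101  97  97  93  93  91  92  86 128 183 187 189
 185 182 184]
179 [107 108 110 105 100  95 101  96  93  93  90  87  88  80 115 177 190 183
 184 188 185]
180 [106 108 109 108  91  77  85  97  96  93  89  90  82  69 119 175 189 184
 187 184 185]
181 [104 104 100  84  71  71  80  80  80  86  79  77  78  73 106 164 187 189
 185 183 185]
182 [ 94  79  64  52  51  62  84  84  77  78  81  83  85  85  99 154 185 187
 187 184 185]
183 [ 75  49  45  42  43  62  87  87  86  85  85  82  76  83 107 155 187 186
 190 187 185]
```

View pics/c7.png

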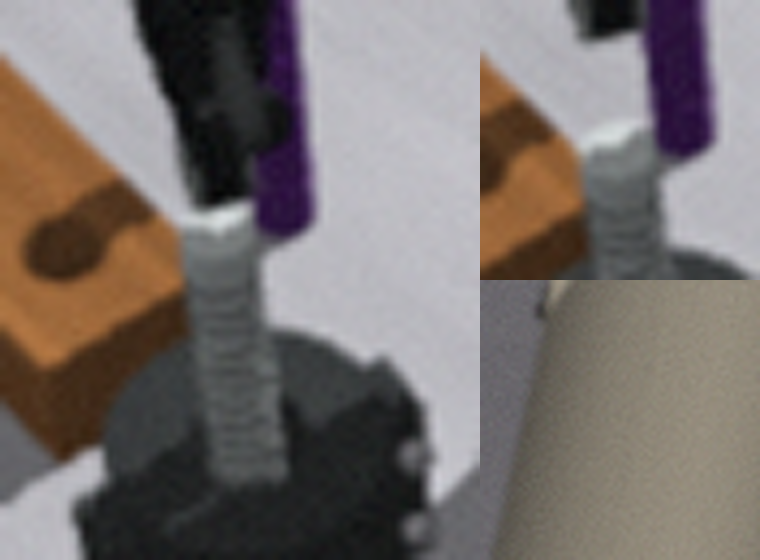

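The tip sits just above or at the rod's top at about (212,171), with no contact force yet. The rod is still upright. I'm continuing the touch in small steps.

Emit:
jog_arm(
  deltas=[
    {"gripper": 0, "offset": [0, 0, 0.001], "rotation": [0, 0, 0]},
    {"gripper": 0, "offset": [0, 0, 0.001], "rotation": [0, 0, 0]},
    {"gripper": 0, "offset": [0, 0, 0], "rotation": [0, 0, 0]},
    {"gripper": 0, "offset": [0, 0, 0], "rotation": [0, 0, 0]},
  ],
)

```text
clock: 17.4
position: [0.5613, -0.1122, 0.2151]
ee_rot: [0.227, 0.974, 0.0, -0.0]
ft_force: [0.5, 0.0, -0.4]
grip_width: 0.001
grasp_force: 0.0
```

Emit:
jog_arm(
  deltas=[
    {"gripper": 0, "offset": [0, 0, 0.001], "rotation": [0, 0, 0]},
    {"gripper": 0, "offset": [0, 0, 0], "rotation": [0, 0, 0]},
    {"gripper": 0, "offset": [0, 0, 0], "rotation": [0, 0, 0]},
  ],
)

```text
clock: 17.7
position: [0.5613, -0.1122, 0.2142]
ee_rot: [0.227, 0.974, 0.0, -0.0]
ft_force: [0.5, -0.2, 0.2]
grip_width: -0.0
grasp_force: 0.0
```

Emit:
jog_arm(
  deltas=[
    {"gripper": 0, "offset": [0, 0, 0.001], "rotation": [0, 0, 0]},
    {"gripper": 0, "offset": [0, 0, 0.001], "rotation": [0, 0, 0]},
    {"gripper": 0, "offset": [0, 0, 0], "rotation": [0, 0, 0]},
    {"gripper": 0, "offset": [0, 0, 0], "rotation": [0, 0, 0]},
  ],
)

```text
clock: 18.1
position: [0.5614, -0.1122, 0.2122]
ee_rot: [0.227, 0.974, 0.0, -0.0]
ft_force: [-0.3, 0.4, -0.4]
grip_width: 0.001
grasp_force: 0.0
```

Emit:
jog_arm(
  deltas=[
    {"gripper": 0, "offset": [0, 0, 0.001], "rotation": [0, 0, 0]},
    {"gripper": 0, "offset": [0, 0, 0.001], "rotation": [0, 0, 0]},
    {"gripper": 0, "offset": [0, 0, 0], "rotation": [0, 0, 0]},
    {"gripper": 0, "offset": [0, 0, 0], "rotation": [0, 0, 0]},
  ],
)

```text
clock: 18.5
position: [0.5613, -0.1122, 0.2101]
ee_rot: [0.227, 0.974, 0.0, -0.0]
ft_force: [-0.3, 0.5, 0.8]
grip_width: 0.001
grasp_force: 0.0
```

```bash
python3 -c "
from h import *
np.set_printoptions(precision=1,suppress=True,linewidth=200)
cv2.imwrite('pics/scene6.png',imaging.camera('scene'))
for k in (5,6):
  G=cv2.imread('pics/scene%d.png'%k).astype(int).sum(2)//3
  print(k)
  for y in range(164,182): print(y,G[y,203:224])
p=manip.get_obs()['position']; print(proj('scene',p),proj('scene',p+[0,0,-.011]))
"
```

```text
5
164 [180 181 181 163  98  52  18  14  11  19  13  21  27  45  30  36  41  41  37  53 108]
165 [179 180 183 168 113  55  30  22  12  17  17  17  34  57  46  42  36  38  40  46  95]
166 [180 181 181 170 131  71  54  24  13  18  21  15  38  59  49  40  44  38  42  42  89]
167 [182 181 179 178 147  77  63  33  14  15  11  17  29  54  52  43  37  40  40  48  94]
168 [181 184 180 180 163 103  67  37  17  16  10  15  25  43  52  48  42  43  45  48  89]
169 [155 184 186 183 173 133  70  36  13   8  25  26  46  54  46  42  40  39  47  43  74]
170 [100 152 187 186 183 151  88  56  40  62  93 124 136 109  53  39  45  40  40  42  68]
171 [ 64 109 164 185 189 179 150 131 151 183 193 196 181 124  51  39  45  39  42  44  64]
172 [ 68  95 132 165 193 199 200 195 202 215 212 194 155 108  49  41  40  41  42  40  72]
173 [ 89  99 103 126 153 159 161 163 183 193 164 147 124 108  66  47  41  39  40  55 112]
174 [ 96  97 100 107 121 120 125 120 132 147 124 120 121 110  84  73  64  60  82 126 171]
175 [101  96  99 100 110 123 125 121 120 124 122 121 116 101  92  95 100 123 161 177 189]
176 [106 100  96  
[... 1471 characters left out ...]
0 123 122 113  84  71  68  59  86 127 171]
175 [100  93  99 101 111 126 122 123 123 121 125 123 112 103  92  94 105 123 164 176 186]
176 [107  98  96  98 106 111 120 119 123 122 119 112 103  91  96 130 164 173 188 188 190]
177 [111 105 100  94  99 108 106 103 105 109 100  93  91  90 122 173 184 191 188 189 187]
178 [110 108 106 101 103 102 100  95  96  96  92  88  89  89 128 184 189 188 186 189 189]
179 [110 110 110 108  99  93 101  94  94  94  94  93  90  82 123 183 189 186 184 189 187]
180 [106 109 111 109  92  76  92  96  95  96  89  92  86  71 122 183 190 188 187 187 187]
181 [103 104 100  87  70  75  82  78  82  84  77  75  80  78 112 170 192 189 186 187 186]
[212.8 173.2] [213.1 175.9]
```

Emit:
jog_arm(
  deltas=[
    {"gripper": 0, "offset": [0, 0, 0.001], "rotation": [0, 0, 0]},
    {"gripper": 0, "offset": [0, 0, 0.001], "rotation": [0, 0, 0]},
    {"gripper": 0, "offset": [0, 0, 0], "rotation": [0, 0, 0]},
    {"gripper": 0, "offset": [0, 0, 0], "rotation": [0, 0, 0]},
  ],
)

```text
clock: 18.95
position: [0.5613, -0.1122, 0.2081]
ee_rot: [0.227, 0.974, 0.0, -0.0]
ft_force: [-0.7, 0.1, -0.4]
grip_width: 0.002
grasp_force: 0.0
```

Emit:
jog_arm(
  deltas=[
    {"gripper": 0, "offset": [0, 0, 0.001], "rotation": [0, 0, 0]},
    {"gripper": 0, "offset": [0, 0, 0], "rotation": [0, 0, 0]},
    {"gripper": 0, "offset": [0, 0, 0], "rotation": [0, 0, 0]},
  ],
)

```text
clock: 19.25
position: [0.5613, -0.1122, 0.2071]
ee_rot: [0.227, 0.974, 0.0, -0.0]
ft_force: [-0.3, -0.7, 0.2]
grip_width: 0.002
grasp_force: 0.0
```

Emit:
jog_arm(
  deltas=[
    {"gripper": 0, "offset": [0, 0, 0.001], "rotation": [0, 0, 0]},
    {"gripper": 0, "offset": [0, 0, 0], "rotation": [0, 0, 0]},
    {"gripper": 0, "offset": [0, 0, 0], "rotation": [0, 0, 0]},
  ],
)

```text
clock: 19.55
position: [0.5614, -0.1122, 0.2062]
ee_rot: [0.227, 0.974, 0.0, 0.0]
ft_force: [0.2, 0.7, 0.4]
grip_width: -0.0
grasp_force: 0.0
```

Emit:
jog_arm(
  deltas=[
    {"gripper": 0, "offset": [0, 0, 0.001], "rotation": [0, 0, 0]},
    {"gripper": 0, "offset": [0, 0, 0.001], "rotation": [0, 0, 0]},
    {"gripper": 0, "offset": [0, 0, 0], "rotation": [0, 0, 0]},
  ],
)

```text
clock: 19.85
position: [0.5613, -0.1122, 0.204]
ee_rot: [0.227, 0.974, 0.0, -0.0]
ft_force: [-0.1, 0.2, -0.4]
grip_width: -0.001
grasp_force: 0.0
```

Emit:
jog_arm(
  deltas=[
    {"gripper": 0, "offset": [0, 0, 0.001], "rotation": [0, 0, 0]},
    {"gripper": 0, "offset": [0, 0, 0.001], "rotation": [0, 0, 0]},
    {"gripper": 0, "offset": [0, 0, 0], "rotation": [0, 0, 0]},
  ],
)

```text
clock: 20.15
position: [0.5613, -0.1122, 0.202]
ee_rot: [0.227, 0.974, 0.0, -0.0]
ft_force: [-0.4, 0.3, 0.1]
grip_width: 0.002
grasp_force: 0.0
```

```bash
python3 -c "
from h import *
np.set_printoptions(precision=1,suppress=True,linewidth=200)
cv2.imwrite('pics/scene7.png',imaging.camera('scene'))
for k in (7,):
  G=cv2.imread('pics/scene%d.png'%k).astype(int).sum(2)//3
  for y in range(166,184): print(y,G[y,203:224])
"
```

```text
166 [179 179 178 170 123  33  15  18  19  15  18  17  30  36  31  30  16  16  33  46  89]
167 [186 179 183 181 150  57  15  20  14  19  17  21  28  30  26  27  19  28  37  50  91]
168 [180 184 181 180 160  77  36  19  17  15  13  20  27  36  40  33  35  41  46  47  86]
169 [151 186 190 181 162  86  51  23  19  12  14  17  26  45  52  39  40  45  43  42  79]
170 [102 153 186 187 156  86  61  31  15  17  17  16  26  46  58  43  45  41  39  45  67]
171 [ 62 109 169 189 167 101  74  55  16  13  10  15  21  42  59  41  42  38  39  40  65]
172 [ 67  98 128 170 172 119  72  58  24  15  17  13  17  45  60  40  38  39  34  43  70]
173 [ 90  95 105 133 143 117  84  60  27  11  17  22  27  53  70  47  42  36  37  55 111]
174 [ 99  97 101 108 122 114  86  66  38  38  50  70  97  95  84  71  63  60  82 125 171]
175 [ 97  94  99 103 114 122 113 100  96 103 108 113 116 102  94  94  99 126 164 178 188]
176 [108  97  96  96 101 113 119 121 122 123 118 111 102  93  97 131 165 176 187 189 188]
177 [111 108  98  96 100 109 108 105 106 109 104  96  92  90 123 172 188 189 189 188 187]
178 [111 112 104 101 105 106 101  95  99  96  91  93  89  93 128 185 186 189 188 187 188]
179 [108 111 110 107  99  93  99  99  96  94  94  92  87  84 125 184 191 185 186 187 189]
180 [107 107 111 108  95  77  91  96  97  94  90  91  82  71 122 184 193 187 188 185 185]
181 [101 103  97  86  69  72  81  78  83  84  80  79  83  80 112 169 189 188 188 186 191]
182 [ 94  79  66  55  48  63  84  83  77  80  76  86  84  85 113 169 190 190 188 188 187]
183 [ 76  51  44  42  43  62  88  87  91  88  87  87  75  83 111 165 189 190 191 187 192]
```

```bash
python3 -c "
from h import *
np.set_printoptions(precision=1,suppress=True,linewidth=200)
y=np.array([.443,.896,0])
p=np.array([.5274,-.2557,.1432]);print('open tip seen (195,161.7)',[(d,dz,proj('scene',p+d*y+[0,0,dz])) for d in(.043,.057) for dz in(0,-.011,.01)])
p=np.array([.527,-.2558,.2821]);print('closed on rod, seen (184,122)',[(d,dz,proj('scene',p+d*y+[0,0,dz])) for d in(.013,.027) for dz in(0,-.011,.01)])
p=np.array([.5613,-.1122,.202]);print('shut, seen (213,174.4)',[(d,dz,proj('scene',p+d*y+[0,0,dz])) for d in(0,.014) for dz in(0,-.011,.01)])
"
```

```text
open tip seen (195,161.7) [(0.043, 0, array([193.7, 166.8])), (0.043, -0.011, array([194.1, 169.3])), (0.043, 0.01, array([193.3, 164.4])), (0.057, 0, array([194.9, 170.2])), (0.057, -0.011, array([195.4, 172.8])), (0.057, 0.01, array([194.5, 167.8]))]
closed on rod, seen (184,122) [(0.013, 0, array([184.8, 123.5])), (0.013, -0.011, array([185.4, 126.6])), (0.013, 0.01, array([184.3, 120.7])), (0.027, 0, array([186.1, 126.9])), (0.027, -0.011, array([186.6, 130. ])), (0.027, 0.01, array([185.6, 124.1]))]
shut, seen (213,174.4) [(0, 0, array([213. , 175.2])), (0, -0.011, array([213.4, 177.9])), (0, 0.01, array([212.7, 172.7])), (0.014, 0, array([214.5, 179. ])), (0.014, -0.011, array([214.9, 181.7])), (0.014, 0.01, array([214.2, 176.5]))]
```

Emit:
jog_arm(
  deltas=[
    {"gripper": 0, "offset": [0, 0, 0.001], "rotation": [0, 0, 0]},
    {"gripper": 0, "offset": [0, 0, 0.001], "rotation": [0, 0, 0]},
    {"gripper": 0, "offset": [0, 0, 0], "rotation": [0, 0, 0]},
  ],
)

```text
clock: 20.5
position: [0.5622, -0.1124, 0.2014]
ee_rot: [0.227, 0.974, 0.0, 0.001]
ft_force: [-1.4, 0.0, 8.5]
grip_width: 0.002
grasp_force: 3.8
```

Emit:
jog_arm(
  deltas=[
    {"gripper": 0, "offset": [0, 0, 0.001], "rotation": [0, 0, 0]},
    {"gripper": 0, "offset": [0, 0, 0.001], "rotation": [0, 0, 0]},
    {"gripper": 0, "offset": [0, 0, 0], "rotation": [0, 0, 0]},
  ],
)

```text
clock: 20.8
position: [0.5635, -0.1127, 0.2013]
ee_rot: [0.227, 0.974, 0.001, 0.003]
ft_force: [-1.1, 0.2, 20.2]
grip_width: 0.003
grasp_force: 9.7
```

Emit:
jog_arm(
  deltas=[
    {"gripper": 0, "offset": [0, 0, 0.001], "rotation": [0, 0, 0]},
    {"gripper": 0, "offset": [0, 0, 0.001], "rotation": [0, 0, 0]},
    {"gripper": 0, "offset": [0, 0, 0], "rotation": [0, 0, 0]},
  ],
)

```text
clock: 21.1
position: [0.5648, -0.1129, 0.2012]
ee_rot: [0.227, 0.974, 0.001, 0.005]
ft_force: [-2.7, 0.5, 30.5]
grip_width: -0.001
grasp_force: 15.4
```

Firm contact with the rod top comes at TCP z = 0.2014. I'm backing off now.

Emit:
jog_arm(
  deltas=[
    {"gripper": 0, "offset": [0, 0, -0.002], "rotation": [0, 0, 0]},
    {"gripper": 0, "offset": [0, 0, -0.002], "rotation": [0, 0, 0]},
    {"gripper": 0, "offset": [0, 0, -0.003], "rotation": [0, 0, 0]},
    {"gripper": 0, "offset": [0, 0, -0.01], "rotation": [0, 0, 0]},
    {"gripper": 0, "offset": [0, 0, -0.015], "rotation": [0, 0, 0]},
    {"gripper": 0, "offset": [0, 0, -0.02], "rotation": [0, 0, 0]},
    {"gripper": 0, "offset": [0, 0, -0.02], "rotation": [0, 0, 0]},
    {"gripper": 0, "offset": [0, 0, -0.02], "rotation": [0, 0, 0]},
    {"gripper": 0, "offset": [0, 0, -0.015], "rotation": [0, 0, 0]},
    {"gripper": 0, "offset": [0, 0, 0], "rotation": [0, 0, 0]},
  ],
)

```text
clock: 22.1
position: [0.5622, -0.1126, 0.3061]
ee_rot: [0.228, 0.974, 0.0, 0.002]
ft_force: [-0.6, -0.4, -0.7]
grip_width: -0.001
grasp_force: 0.0
```

```bash
python3 -c "
from h import *
np.set_printoptions(precision=4,suppress=True,linewidth=200)
cv2.imwrite('pics/scene8.png',imaging.camera('scene'))
a,b=[cv2.imread('pics/scene%d.png'%k).astype(int)[170:200,200:225] for k in(4,8)]
print('rod change',np.abs(a-b).mean(), np.abs(a-b).max())
print(go([.563,.2325,.305]),manip.get_obs()['position'],manip.get_obs()['joint_pos'])
"
```

```text
rod change 3.2946666666666666 47
[ 0.1517  0.3098 -0.0005] [ 0.5618 -0.1124  0.3044] [-0.4361  0.1993  0.6562  1.4998 -0.122   1.4817  1.3329]
```

Emit:
jog_arm(
  deltas=[
    {"gripper": 0, "offset": [0.005, 0.01, 0], "rotation": [0, 0, 0]},
    {"gripper": 0, "offset": [0.01, 0.02, 0], "rotation": [0, 0, 0]},
    {"gripper": 0, "offset": [0.01, 0.02, 0], "rotation": [0, 0, 0]},
    {"gripper": 0, "offset": [0.01, 0.02, 0], "rotation": [0, 0, 0]},
    {"gripper": 0, "offset": [0.01, 0.02, 0], "rotation": [0, 0, 0]},
    {"gripper": 0, "offset": [0.01, 0.02, 0], "rotation": [0, 0, 0]},
    {"gripper": 0, "offset": [0.01, 0.02, 0], "rotation": [0, 0, 0]},
    {"gripper": 0, "offset": [0.01, 0.02, 0], "rotation": [0, 0, 0]},
    {"gripper": 0, "offset": [0.01, 0.02, 0], "rotation": [0, 0, 0]},
    {"gripper": 0, "offset": [0.01, 0.02, 0], "rotation": [0, 0, 0]},
    {"gripper": 0, "offset": [0.01, 0.02, 0], "rotation": [0, 0, 0]},
    {"gripper": 0, "offset": [0.01, 0.02, 0], "rotation": [0, 0, 0]},
    {"gripper": 0, "offset": [0.01, 0.02, 0], "rotation": [0, 0, 0]},
    {"gripper": 0, "offset": [0.01, 0.02, 0], "rotation": [0, 0, 0]},
    {"gripper": 0, "offset": [0.01, 0.02, 0], "rotation": [0, 0, 0]},
    {"gripper": 0, "offset": [0.007, 0.02, 0], "rotation": [0, 0, 0]},
    {"gripper": 0, "offset": [0, 0, 0], "rotation": [0, 0, 0]},
    {"gripper": 0, "offset": [0, 0, 0], "rotation": [0, 0, 0]},
  ],
)

```text
clock: 23.95
position: [0.5621, 0.2335, 0.3025]
ee_rot: [0.227, 0.974, -0.001, -0.0]
ft_force: [-0.5, -0.8, 0.1]
grip_width: 0.003
grasp_force: 0.0
```

```bash
python3 -c "
from h import *
np.set_printoptions(precision=4,suppress=True,linewidth=200)
for n in('scene','top'): cv2.imwrite('pics/'+n+'9.png',imaging.camera(n))
s=cv2.imread('pics/scene9.png');t=cv2.imread('pics/top9.png')
p=manip.get_obs()['position'];print(go([.563,.2325,.265]),p)
cv2.imwrite('pics/c9.png',np.hstack([cv2.resize(s[130:330,190:350],(400,500),interpolation=2),cv2.resize(t[100:250,120:320],(400,300),interpolation=2).repeat(1,0).copy() if 0 else cv2.copyMakeBorder(cv2.resize(t[100:250,120:320],(400,300),interpolation=2),0,200,0,0,0)]))
"
```

```text
[-0.0003  0.0006  0.038 ] [0.5625 0.2321 0.303 ]
```

View pics/c9.png

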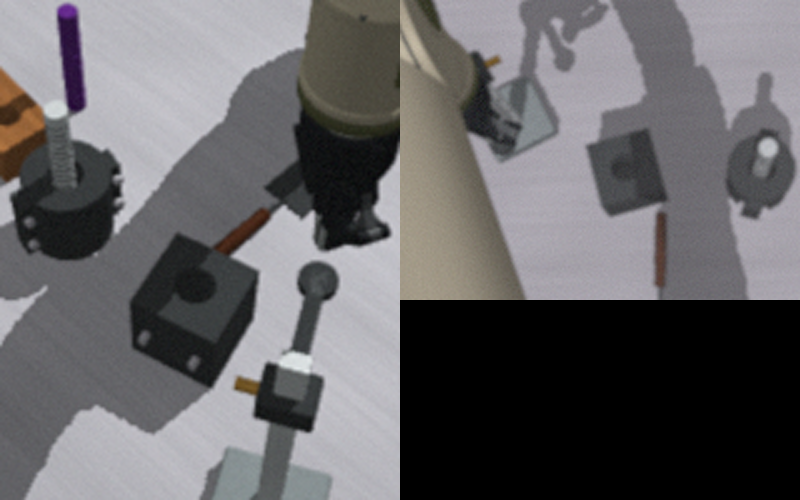

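The rod stands upright in the round mould, with its top at scene (212,173) and top view (303,174). The shut fingers hover above the pad, which is at scene (317,242). I'm triangulating the rod top as a check.

```bash
python3 -c "
from h import *
np.set_printoptions(precision=4,suppress=True,linewidth=200)
s=cv2.imread('pics/scene9.png');t=cv2.imread('pics/top9.png')
c,st=blob(t,303,174,8,lambda i:i.min(2)>170);print('top',c,st)
G=s.astype(int).sum(2)//3
for y in range(167,180): print(y,G[y,204:222])
for ps in((212.6,173.0),(212.6,173.5)): print(tri(ps,c))
"
```

```text
top [303.6  173.54] [300 170   8   8  50]
167 [180 178 181 177 183 179 180 176 179 183 180 164 102  43  40  42  41  39]
168 [182 181 178 178 182 183 183 182 181 180 180 165 102  47  40  40  45  49]
169 [184 187 183 180 179 182 181 183 185 184 184 170 117  48  41  40  46  41]
170 [154 184 185 181 182 186 193 200 203 203 198 178 127  50  36  45  36  42]
171 [108 164 183 187 191 201 209 209 212 208 207 192 140  53  37  40  45  40]
172 [ 95 129 163 191 205 209 211 213 208 210 211 207 168  64  38  34  34  42]
173 [ 96 107 132 181 210 210 210 210 209 206 211 210 190 103  49  38  37  41]
174 [ 95  99 116 168 212 211 210 207 208 211 211 212 189 112  74  66  62  84]
175 [ 94  96 101 143 192 205 210 208 210 208 211 204 175 116  96  99 123 161]
176 [ 95  93  99 111 147 188 206 210 211 205 183 156 136 118 130 165 173 189]
177 [103  98  94 100 113 128 149 159 155 143 121 109 115 141 173 186 186 185]
178 [110 107  97  99 102 100 100 100 101  97  92  97 111 146 184 187 184 187]
179 [110 109 107 100  95  98  93  95  93  92  94  94  99 134 183 187 186 184]
(array([ 0.5617, -0.1122,  0.2112]), np.float64(0.0002194617412164563))
(array([ 0.5621, -0.1123,  0.2095]), np.float64(7.772466057553794e-05))
```

Emit:
jog_arm(
  deltas=[
    {"gripper": 0, "offset": [0, 0, 0.01], "rotation": [0, 0, 0]},
    {"gripper": 0, "offset": [0, 0, 0.01], "rotation": [0, 0, 0]},
    {"gripper": 0, "offset": [0, 0, 0.01], "rotation": [0, 0, 0]},
    {"gripper": 0, "offset": [0, 0, 0.006], "rotation": [0, 0, 0]},
    {"gripper": 0, "offset": [0, 0, 0.003], "rotation": [0, 0, 0]},
    {"gripper": 0, "offset": [0, 0, 0], "rotation": [0, 0, 0]},
    {"gripper": 0, "offset": [0, 0, 0], "rotation": [0, 0, 0]},
  ],
)

```text
clock: 24.75
position: [0.5625, 0.2331, 0.2645]
ee_rot: [0.227, 0.974, 0.0, 0.0]
ft_force: [-0.1, -0.0, 0.9]
grip_width: -0.001
grasp_force: 0.0
```

Emit:
jog_arm(
  deltas=[
    {"gripper": 0, "offset": [0, 0, 0.004], "rotation": [0, 0, 0]},
    {"gripper": 0, "offset": [0, 0, 0.004], "rotation": [0, 0, 0]},
    {"gripper": 0, "offset": [0, 0, 0.002], "rotation": [0, 0, 0]},
    {"gripper": 0, "offset": [0, 0, 0], "rotation": [0, 0, 0]},
  ],
)

```text
clock: 25.15
position: [0.5625, 0.2331, 0.2542]
ee_rot: [0.227, 0.974, 0.0, 0.0]
ft_force: [0.6, -0.0, 1.3]
grip_width: 0.003
grasp_force: 0.6
```

Emit:
jog_arm(
  deltas=[
    {"gripper": 0, "offset": [0, 0, 0.002], "rotation": [0, 0, 0]},
    {"gripper": 0, "offset": [0, 0, 0.002], "rotation": [0, 0, 0]},
    {"gripper": 0, "offset": [0, 0, 0], "rotation": [0, 0, 0]},
  ],
)

```text
clock: 25.45
position: [0.5625, 0.2331, 0.2501]
ee_rot: [0.227, 0.974, 0.0, 0.0]
ft_force: [0.0, -0.5, 2.7]
grip_width: 0.001
grasp_force: 0.9
```

Emit:
jog_arm(
  deltas=[
    {"gripper": 0, "offset": [0, 0, 0.003], "rotation": [0, 0, 0]},
    {"gripper": 0, "offset": [0, 0, 0.004], "rotation": [0, 0, 0]},
    {"gripper": 0, "offset": [0, 0, 0.004], "rotation": [0, 0, 0]},
    {"gripper": 0, "offset": [0, 0, 0.004], "rotation": [0, 0, 0]},
    {"gripper": 0, "offset": [0, 0, 0.004], "rotation": [0, 0, 0]},
    {"gripper": 0, "offset": [0, 0, 0.004], "rotation": [0, 0, 0]},
    {"gripper": 0, "offset": [0, 0, 0.004], "rotation": [0, 0, 0]},
    {"gripper": 0, "offset": [0, 0, 0.004], "rotation": [0, 0, 0]},
    {"gripper": 0, "offset": [0, 0, 0.004], "rotation": [0, 0, 0]},
    {"gripper": 0, "offset": [0, 0, 0.003], "rotation": [0, 0, 0]},
    {"gripper": 0, "offset": [0, 0, 0.002], "rotation": [0, 0, 0]},
    {"gripper": 0, "offset": [0, 0, 0.002], "rotation": [0, 0, 0]},
    {"gripper": 0, "offset": [0, 0, 0.001], "rotation": [0, 0, 0]},
    {"gripper": 0, "offset": [0, 0, 0], "rotation": [0, 0, 0]},
    {"gripper": 0, "offset": [0, 0, 0], "rotation": [0, 0, 0]},
  ],
)

```text
clock: 26.95
position: [0.5621, 0.233, 0.207]
ee_rot: [0.227, 0.974, -0.0, -0.0]
ft_force: [1.6, 0.1, 2.3]
grip_width: -0.003
grasp_force: 1.2
```

Emit:
jog_arm(
  deltas=[
    {"gripper": 0, "offset": [0, 0, 0.002], "rotation": [0, 0, 0]},
    {"gripper": 0, "offset": [0, 0, 0.002], "rotation": [0, 0, 0]},
    {"gripper": 0, "offset": [0, 0, 0.001], "rotation": [0, 0, 0]},
    {"gripper": 0, "offset": [0, 0, 0.0005], "rotation": [0, 0, 0]},
    {"gripper": 0, "offset": [0, 0, 0], "rotation": [0, 0, 0]},
    {"gripper": 0, "offset": [0, 0, 0], "rotation": [0, 0, 0]},
    {"gripper": 0, "offset": [0, 0, 0], "rotation": [0, 0, 0]},
  ],
)

```text
clock: 27.65
position: [0.5622, 0.233, 0.2014]
ee_rot: [0.227, 0.974, -0.0, -0.0]
ft_force: [-0.3, 0.1, 1.9]
grip_width: 0.001
grasp_force: 0.9
```

```bash
python3 -c "
from h import *
o=manip.get_obs();print(o['position'],o['ft_force'],o['ee_rot'])"
```

```text
[0.56215775 0.23300346 0.20144438] [-0.33941277  0.05445907  1.92289245] [ 2.27380293e-01  9.73805995e-01 -1.70773463e-04 -2.39224665e-04]
```

Emit:
jog_arm(
  deltas=[
    {"gripper": 0, "offset": [0, 0, -0.003], "rotation": [0, 0, 0]},
    {"gripper": 0, "offset": [0, 0, -0.01], "rotation": [0, 0, 0]},
    {"gripper": 0, "offset": [0, 0, -0.02], "rotation": [0, 0, 0]},
    {"gripper": 0, "offset": [0, 0, -0.02], "rotation": [0, 0, 0]},
    {"gripper": 0, "offset": [0, 0, -0.025], "rotation": [0, 0, 0]},
    {"gripper": 0, "offset": [0, 0, -0.025], "rotation": [0, 0, 0]},
    {"gripper": 0, "offset": [0.015, 0, -0.01], "rotation": [0, 0, 0]},
    {"gripper": 0, "offset": [0.025, 0.015, 0], "rotation": [0, 0, 0]},
    {"gripper": 0, "offset": [0.025, 0.015, 0], "rotation": [0, 0, 0]},
    {"gripper": 0, "offset": [0.025, 0.015, 0], "rotation": [0, 0, 0]},
    {"gripper": 0, "offset": [0.025, 0.015, 0], "rotation": [0, 0, 0]},
    {"gripper": 0, "offset": [0.025, 0.015, 0], "rotation": [0, 0, 0]},
    {"gripper": 0, "offset": [0.025, 0.015, 0], "rotation": [0, 0, 0]},
    {"gripper": 0, "offset": [0.02, 0.01, 0], "rotation": [0, 0, 0]},
    {"gripper": 0, "offset": [0, 0, 0], "rotation": [0, 0, 0]},
    {"gripper": 0, "offset": [0, 0, 0], "rotation": [0, 0, 0]},
  ],
)

```text
clock: 29.25
position: [0.4398, 0.4049, 0.3145]
ee_rot: [0.227, 0.974, -0.0, -0.0]
ft_force: [-0.7, -0.1, 0.6]
grip_width: -0.002
grasp_force: 0.0
```

```bash
python3 -c "
from h import *
np.set_printoptions(precision=4,suppress=True,linewidth=200)
for n in('scene','top'): cv2.imwrite('pics/'+n+'10.png',imaging.camera(n))
s=cv2.imread('pics/scene10.png');t=cv2.imread('pics/top10.png')
print('rod px',blob(t,303,174,8,lambda i:i.min(2)>170)[0],blob(s,213,173,6,lambda i:i.min(2)>188)[0])
for z in(.208,.211,.214): print(z,proj('scene',np.array([.5684,.2352,z])),proj('top',np.array([.5684,.2352,z])))
# pad: dark blob
p=proj('scene',np.array([.5684,.2352,.211]));x,y=p.astype(int)
G=s.astype(int).sum(2)//3
print('scene pad',x,y)
for r in range(y-11,y+13): print(r,G[r,x-12:x+13])
"
```

```text
rod px [303.7209 173.5814] [211.6667 173.0444]
0.208 [314.0586 254.8668] [176.2614 175.0056]
0.211 [314.1937 254.1891] [175.9675 174.7322]
0.214 [314.3296 253.5081] [175.6718 174.4571]
scene pad 314 254
243 [183 183 179 183 181 183 179 184 178 180 178 182 183 178 179 183 181 179 184 184 182 185 187 189 183]
244 [182 182 182 181 181 179 182 181 178 180 177 182 180 179 179 179 179 179 182 180 183 183 183 184 189]
245 [183 183 183 182 181 183 179 181 180 181 183 180 182 180 178 181 180 182 182 181 182 183 181 182 183]
246 [181 182 182 183 180 183 182 181 184 186 180 179 180 180 181 182 180 177 178 181 179 180 185 183 182]
247 [184 183 183 182 181 181 180 183 180 182 177 160 160 168 178 182 179 178 181 180 181 179 181 182 183]
248 [182 182 184 183 181 186 184 165 143 133 112  97  99 105 120 140 163 179 177 177 179 179 180 183 185]
249 [182 184 184 183 183 183 168 127  89  76  63  58  58  63  67  83 116 146 180 179 182 181 178 179 179]
250 [182 183 182 182 183 168 127  83  62  57  58  57  58  58  60  58  68  90 142 174 178 178 178 180 179]
251 [181 183 185 184 174 143  82  58  55  57  62 
[... 946 characters left out ...]
 68  67  73  76  59  59  54  45  41  69 134 180 184 185 182 177]
261 [179 179 178 179 181 178 142  80  59  61  60  66  64  59  61  32  30  60 120 172 180 183 181 182 184]
262 [180 182 178 179 180 182 159  86  56  58  57  56  57  56  50  37  66 124 170 182 182 182 181 183 183]
263 [180 178 182 178 182 179 156  76  58  58  58  58  61  67  77 111 152 172 183 186 181 183 184 182 181]
264 [185 184 181 181 181 173 133  66  58  61  62  60  62  90 146 176 187 185 182 181 184 184 185 181 185]
265 [185 184 184 181 179 162 106  62  56  58  59  56  64 118 174 190 189 183 182 183 182 185 181 184 184]
266 [183 184 185 186 183 161  85  57  59  60  57  58  73 130 182 183 188 186 183 188 183 183 182 185 186]
```

```bash
python3 -c "
from workcell import workorder
print(workorder.hand_in())"
```

```text
the job is handed in; nothing more can be done
None
```

The banded depth rod stands released and upright on the bottom of the round mould's bore, about 110 mm out of the rim. The gauge arm's top is level with the rod's top, set by the same fingertip contact (TCP z 0.2014 m on both) and agreeing with the cameras to about 2 mm; I handed the job in at about 29 s, with no verdict returned.

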